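Spread washed bearing caps out to drain

TASK

The five washed bearing caps lie heaped in the drip tray: spread them out into a single even layer over the whole tray, well clear of one another and with every quarter of the tray in use, each standing flat on its two feet on the tray floor so that it drains. Set them down, do not drop or throw them, and leave everything else on the bench where it is.

Things in the scene. Friction and masses are not known exactly. Their poses are not given: they have to be found in the camera images.
- cap1: bearing cap 1: aluminium bridge-shaped block 100 long x 36 wide x 36 high, with a 48 wide, 14 high arch through its width underneath between two 26 long feet; two dark bolt holes in its flat top. Mass about 0.26 kg. Origin: centre of its underside (between the soles of the feet); x along its length, z up out of its top. Starts at the bottom of the heap, on the tray floor.
- cap2: bearing cap 2: aluminium bridge-shaped block 100 long x 36 wide x 36 high, with a 48 wide, 14 high arch through its width underneath between two 26 long feet; two dark bolt holes in its flat top. Mass about 0.26 kg. Origin: centre of its underside (between the soles of the feet); x along its length, z up out of its top. Starts at the bottom of the heap, on the tray floor, beside cap 1.
- cap3: bearing cap 3: aluminium bridge-shaped block 100 long x 36 wide x 36 high, with a 48 wide, 14 high arch through its width underneath between two 26 long feet; two dark bolt holes in its flat top. Mass about 0.26 kg. Origin: centre of its underside (between the soles of the feet); x along its length, z up out of its top. Starts in the second layer, across caps 1 and 2.
- cap4: bearing cap 4: aluminium bridge-shaped block 100 long x 36 wide x 36 high, with a 48 wide, 14 high arch through its width underneath between two 26 long feet; two dark bolt holes in its flat top. Mass about 0.26 kg. Origin: centre of its underside (between the soles of the feet); x along its length, z up out of its top. Starts in the second layer, across caps 1 and 2, beside cap 3.
- cap5: bearing cap 5: aluminium bridge-shaped block 100 long x 36 wide x 36 high, with a 48 wide, 14 high arch through its width underneath between two 26 long feet; two dark bolt holes in its flat top. Mass about 0.26 kg. Origin: centre of its underside (between the soles of the feet); x along its length, z up out of its top. Starts on top of the heap, across caps 3 and 4.
- tray_floor (a point): dark steel drip tray, fixed to the bench: 290 (x) x 410 (y) outside, walls 5 thick and 30 high over the bench, floor 5 thick. This point: centre of the tray's inner floor (280 x 400 inside); x along its short side, away from the robot, y along its long side, z up.
- barrel: bystander: dark finned engine cylinder, 90 diameter, 100 high, upright beside the tray; origin at the centre of its underside, z up
- spray_can: bystander: can, 66 diameter, 170 high, upright beside the tray; origin at the centre of its underside, z up
- piston: bystander: aluminium piston, 68 diameter, 68 high, upright beside the tray; origin at the centre of its underside, z up
- brush: bystander: cleaning brush lying on the bench beside the tray's right end; about 200 long, along its x; origin at the middle of its underside
- jar: bystander: amber jar with a steel cap, 80 diameter, 100 high, on the left of the bench; origin at the centre of its underside
There are look-alikes about, which are no part of the job. What is shaped like the cap2 but orange is not meant.

How it is judged:
By the outcome, as a careful person would: the job done as asked, in the order asked, and still so for the second after the job is handed in, with the robot touching nothing.
It also fails if it takes over 72 s, if anything falls off the work surface, if the arm or the gripper's body presses on something with over 40 N, if the wrist force passes 120 N, or if a joint passes its speed limit or range.

ROBOT

A 7-joint arm with a two-finger parallel gripper is mounted at the origin on the work surface. World frame = base frame: x ahead of the robot, y to its left, z up, the work surface at z = 0. Lengths are in m, angles in rad, forces in N, time in s.
With the tool pointing down it reaches from about 0.4 to 0.9 m from the base axis. Payload 5.5 kg.
Tool frame: the origin (TCP) lies on the centre line of the jaws, within the pads' length; the fingertips stand 19 mm ahead of it and the grasp point (between the pads) is the TCP; z points along the fingers, y is the line along which they close (so a half turn about z gives the same grasp; the last joint's range is limited). The gripper opens to 85 mm and grips with 20 to 120 N. Pads are 22 mm wide; open, the fingers measure 114 mm over their backs; the gripper's body (76 mm by 85 mm) begins 54 mm behind the grasp point. The pads swing forward as they close: fully open they stand 13 mm farther back than shut.
Start: joints at [1.406, 0.501, -0.427, 1.55, 0.221, 1.138, -0.21], TCP at [0.27, -0.591, 0.25] pointing down, gripper open.
Joint ranges: [-2.88, 2.88], [-0.31, 2.03], [-1.54, 1.56], [0.2, 2.42], [-1.41, 4.55], [0.19, 2.02], [-2.57, 2.57]. Speed limits (rad/s): [2.57, 2.57, 3.14, 3.14, 3.14, 3.14, 3.14].

INTERFACE

Orientations are given as a unit quaternion [w, x, y, z].
In Python, from rig import bot gives the robot as it stands.
- The arm moves only by the tool drive_tool, never from a script. Its argument "moves" is a list of rows, each an object of numbers: "dx", "dy", "dz": the shift along the tool's x, y, z in mm; "ax", "ay", "az": the turn, a rotation vector about the tool's x, y, z in rad. A call has exactly 5 rows; each row shifts and turns the commanded pose from where the row before left it, along the tool's axes as they then stand; what a row does not reach is not made up. A row lasts 1/8 s, in which the tool goes at most 62.5 mm and 10.7 degrees, less where a joint would pass 70% of its speed; a pose out of reach is approached as far as the arm can. A call with a gripper value outside its range is refused whole. "grip" is the finger opening in mm, from 0 to 85.4, set as the call begins (left out, the last holds). The fingers move at their own pace and stop on an object; "newtons" is the grip in N (left out, the last holds). Time passes only in rows, so rows that do not move let the fingers close, or fill a call up. It gives the time, the measured TCP pose, the force, the opening and the grip force at its end, in the units of the state.
- bot.observe(): the state, without advancing time (a new reading comes with each control period).
- bot.grab_frame(name): name is "side" or "top"; returns the picture (384x512x3 uint8, red, green, blue); there is no depth.
- bot.camera_model(name): a dict with "fx", "fy", "cx", "cy" (pixels), "dist_coeffs" ([k1, k2, p1, p2, k3] as OpenCV has them; the pictures are not rectified), "R" (3x3) and "t" (3): a world point X has camera coordinates R X + t. Camera axes: x right, y down, z forward; pixel columns grow to the right and rows downward; lengths in m; the calibration is good to about 2 mm. A picture is of the moment at which its call begins. camera_model takes no time and is no camera call.
- bot.hand_in(): hands the job in; it is judged then, once.
Trained networks look in the newest picture that a camera, given by its name, has taken for a name from the list of things; names that differ only in an ending like _2 or _b are one class to them, and where a whole thing is asked for, a point or a joint stands for the part that bears it (a point fixed in the world has none). Each returns a list of dicts, best first, with "score" (0 to 1); they miss things now and then, are a little off and sometimes report something else, mostly with a low value. They report only what shows in the picture. A call takes as long as a camera call. They do not tell look-alikes from the thing itself.
- bot.spot_in(camera, query): "position" ([row, column] in pixels, amid what is visible of it).
- bot.trace(camera, query): "pixels" (384x512 bool, what is visible of it) and "position" ([row, column] in pixels, amid what is visible of it).
- bot.tip_of(camera, query): "position" ([row, column] in pixels: a listed point, or the origin of a listed thing).
The state is a dict: "clock": time; "qpos": joint angles; "joint_vel": joint speeds; "joint_efforts": joint torques, N m; "ee_pos": TCP position; "eef_rot": TCP orientation; "wrist_force": force on the tool from outside, world axes, zero at the start; "wrist_torque": the same for the moment, N m; "finger_gap": finger opening in m; "grip_force": force on a finger pad.
Only numpy, scipy, OpenCV 4.12 (cv2) and the standard library are available. Lean on these libraries where they do the work, as an engineer would, in place of code of your own. Each camera call takes 0.05 s, during which the arm holds its last target. There are 200 camera calls.

## Working session

There is one attempt and no reset: what is moved stays moved. The work goes in short steps, Python scripts to look and compute and a tool call to move; the robot and the scene stay as the last step left them, time stands still between calls to the robot, and variables do not carry over. Pictures are saved under pics/ and viewed, at most 10 in all, crops included, and the job is handed in when it is done.

Besides the shell and the picture viewer there is one more tool, called after "Request:" as name([rows], argument=value, ...), one row to a line, values as JSON. drive_tool: Moves the arm, as the interface text tells. Its arguments: {"type":"object","properties":{"moves":{"type":"array","items":{"type":"object","properties":{"dx":{"type":"number"},"dy":{"type":"number"},"dz":{"type":"number"},"ax":{"type":"number"},"ay":{"type":"number"},"az":{"type":"number"}}}},"grip":{"type":"number"},"newtons":{"type":"number"}},"required":["moves"]}

```bash
mkdir -p pics; ls; python3 - <<'E'
from rig import bot
import cv2,numpy as np
s=bot.observe();print(s['clock'],s['ee_pos'],s['eef_rot'],s['finger_gap'])
for n in('top','side'):
    im=bot.grab_frame(n);cv2.imwrite(f'pics/{n}0.png',cv2.resize(im[:,:,::-1],(800,600)))
    c=bot.camera_model(n);print(n,{k:np.round(v,3).tolist() for k,v in c.items()})
E
```

```text
pics
0.0 [ 0.26934277 -0.59085632  0.24926534] [-9.65269832e-04  9.77206019e-01  2.12290929e-01 -1.64363065e-04] 0.08557851419023982
top {'fx': 422.353, 'fy': 422.353, 'cx': 258.651, 'cy': 186.951, 'dist_coeffs': [-0.061, 0.0, 0.0, 0.0, 0.0], 'R': [[0.028, -1.0, -0.01], [-0.997, -0.027, -0.076], [0.075, 0.012, -0.997]], 't': [0.052, 0.491, 1.197]}
side {'fx': 354.278, 'fy': 354.278, 'cx': 256.653, 'cy': 190.349, 'dist_coeffs': [-0.078, 0.0, 0.0, 0.0, 0.0], 'R': [[-0.912, -0.41, -0.002], [-0.311, 0.696, -0.647], [0.266, -0.589, -0.763]], 't': [0.447, 0.169, 0.944]}
```

View pics/top0.png

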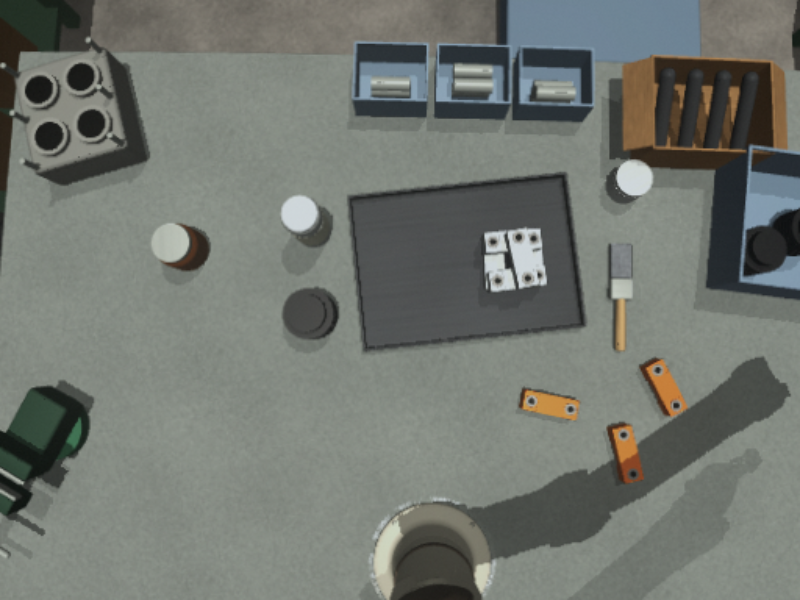

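View pics/side0.png

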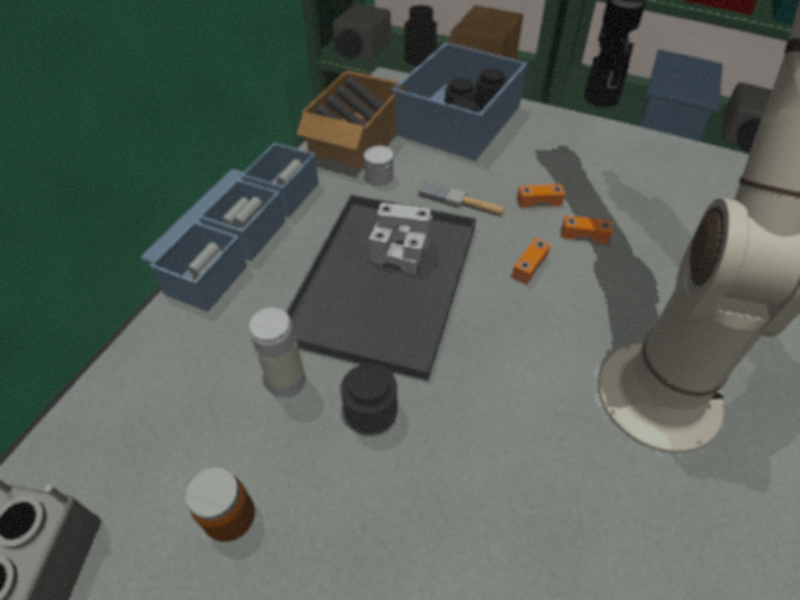

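The top view shows the tray with the silver heap at about (515,260). Candidates that could be taken for the caps, in 800x600 top-view pixels: the silver heap (515,260), and orange bars at (550,404), (664,386) and (627,453). By the description, the heap is the job and the orange ones are look-alikes. I'll check this in one close crop of both views.

```bash
cat >h.py <<'E'
from rig import bot
import cv2,numpy as np
def ray(cam,px,z):
    "(row,col) list -> world points at height z"
    c=bot.camera_model(cam);K=np.array([[c['fx'],0,c['cx']],[0,c['fy'],c['cy']],[0,0,1]])
    p=np.atleast_2d(np.array(px,float))[:,::-1]
    u=cv2.undistortPoints(p.reshape(-1,1,2).copy(),K,np.array(c['dist_coeffs'],float)).reshape(-1,2)
    R=np.array(c['R']);C=-R.T@np.array(c['t']);d=np.c_[u,np.ones(len(u))]@R
    return C+d*((z-C[2])/d[:,2])[:,None]
def proj(cam,X):
    c=bot.camera_model(cam);K=np.array([[c['fx'],0,c['cx']],[0,c['fy'],c['cy']],[0,0,1]])
    return cv2.projectPoints(np.array(X,float).reshape(-1,1,3),cv2.Rodrigues(np.array(c['R']))[0],np.array(c['t'],float),K,np.array(c['dist_coeffs'],float))[0].reshape(-1,2)[:,::-1]
E
python3 - <<'E'
from h import *
t=bot.grab_frame('top');s=bot.grab_frame('side')
a=cv2.resize(t[135:200,295:365,::-1],None,fx=6,fy=6,interpolation=cv2.INTER_CUBIC)
b=cv2.resize(s[120:185,225:285,::-1],None,fx=6,fy=6,interpolation=cv2.INTER_CUBIC)
cv2.imwrite('pics/crop.png',np.hstack([a,b]))
# tray rim corners from picture (800 scale): outer rim at z=.03
cor=np.array([[349,196],[566,174],[585,326],[365,350]])*.64
w=ray('top',cor[:,::-1],.03);print(w.round(3))
for k in range(4):print(np.linalg.norm(w[k]-w[k-1]).round(3),end=' ')
print(bot.tip_of('top','tray_floor'))
for q in ('cap5','barrel','spray_can'):
  for d in bot.tip_of('top',q)[:5]:print(q,d,ray('top',[d['position']],0.077 if q=='cap5' else 0).round(3))
E
```

```text
[[ 0.664  0.172  0.03 ]
 [ 0.716 -0.229  0.03 ]
 [ 0.435 -0.266  0.03 ]
 [ 0.381  0.133  0.03 ]]
0.286 0.405 0.283 0.403 [{'position': [164.8, 296.6], 'score': 0.7}]
cap5 {'position': [164.9, 329.1], 'score': 0.96} [[ 0.551 -0.128  0.077]]
cap5 {'position': [287.3, 397.1], 'score': 0.96} [[ 0.222 -0.318  0.077]]
cap5 {'position': [246.9, 415.7], 'score': 0.89} [[ 0.332 -0.368  0.077]]
cap5 {'position': [179.4, 331.7], 'score': 0.84} [[ 0.511 -0.135  0.077]]
cap5 {'position': [156.6, 325.2], 'score': 0.74} [[ 0.574 -0.116  0.077]]
barrel {'position': [200.5, 198.0], 'score': 0.81} [[0.446 0.242 0.   ]]
barrel {'position': [180.0, 330.9], 'score': 0.5} [[ 0.517 -0.145  0.   ]]
spray_can {'position': [146.6, 202.3], 'score': 0.76} [[0.605 0.235 0.   ]]
```

View pics/crop.png

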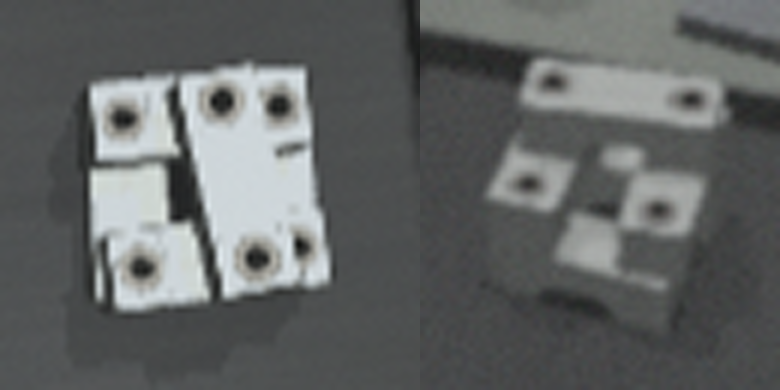

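The crop confirms a silver heap. The top cap has holes at crop (222,101) and (257,258). The second layer has holes at (124,118)/(279,104) and (142,268)/(300,247). One bottom cap shows at (130,195). The side crop agrees, and nothing orange is in it.

```bash
cat >>h.py <<'E'
w=np.array([[.664,.172],[.716,-.229],[.435,-.266],[.381,.133]])
TC=w.mean(0);v=(w[0]+w[3]-w[1]-w[2]);YAW=np.arctan2(-v[0],v[1])
RT=np.array([[np.cos(YAW),-np.sin(YAW)],[np.sin(YAW),np.cos(YAW)]])
def totray(p):return (np.asarray(p)[...,:2]-TC)@RT
def world(p):return TC+RT@np.asarray(p)
def holes(cam,px,z):
    a=ray(cam,px,z);d=a[0]-a[1];return a[:,:2].mean(0),np.degrees(np.arctan2(d[1],d[0])),np.linalg.norm(d)
E
python3 - <<'E'
from h import *
print(TC,np.degrees(YAW),proj('top',[[*TC,.005]]),totray(ray('top',[[164.8,296.6]],.005)))
T=lambda x,y:(135+(y+.5)/6-.5,295+(x+.5)/6-.5)
S=lambda x,y:(120+(y+.5)/6-.5,225+(x-420+.5)/6-.5)
for n,f,a,b,z in(('top',T,(222,101),(257,258),.113),('side',S,(553,82),(692,99),.113),('top',T,(124,118),(279,104),.077),('top',T,(142,268),(300,247),.077)):
    c,y,l=holes(n,[f(*a),f(*b)],z);print(n,c.round(4),y.round(1),l.round(4),'tray',totray(c).round(4))
cs=ray('side',[S(530,182),S(659,209)],.077);print(cs.round(3))
print('bottom patch',totray(ray('top',[T(89,168),T(168,166),T(90,225)],.041)).round(3))
q=bot.observe()['eef_rot'];print(q,bot.observe()['clock'])
E
```

```text
[ 0.549  -0.0475] 7.547725773843113 [[167.90960102 297.87251395]] [[0.00948109 0.00268598]]
top [ 0.5476 -0.1364] 13.3 0.0718 tray [-0.013  -0.0879]
side [ 0.547  -0.1393] 13.5 0.0724 tray [-0.0141 -0.0907]
top [ 0.5836 -0.1245] 96.8 0.0718 tray [ 0.0242 -0.0809]
top [ 0.5162 -0.1345] 99.2 0.0732 tray [-0.044  -0.0819]
[[ 0.578 -0.093  0.077]
 [ 0.51  -0.101  0.077]]
bottom patch [[ 0.008 -0.031]
 [ 0.005 -0.068]
 [-0.019 -0.028]]
[-1.28536913e-04  9.77206686e-01  2.12290075e-01  1.33183492e-05] 0.4
```

```bash
cat >>h.py <<'E'
def go(xy,z,yaw_deg,s=None):
    "tool-frame move (mm, rad) from the measured (or given) pose (x,y,z,yaw_deg); returns new pose"
    if s is None:
        o=bot.observe();q=o['eef_rot'];p=o['ee_pos']
        th=2*np.arctan2(q[2],q[1]);s=(*p,np.degrees(th))
    th=np.radians(s[3]);d=np.array([*xy,z])-s[:3]
    az=-((yaw_deg-s[3]+180)%360-180)
    print('dx %.0f dy %.0f dz %.0f az %.3f'%(1e3*(d[0]*np.cos(th)+d[1]*np.sin(th)),1e3*(d[0]*np.sin(th)-d[1]*np.cos(th)),-1e3*d[2],np.radians(az)))
    return (*xy,z,yaw_deg)
E
python3 - <<'E'
from h import *
go((.5475,-.137),.17,13.3)
E
```

```text
dx 441 dy -298 dz 80 az 0.196
```

Request:
drive_tool([
  {"dx": 44, "dy": -30},
  {"dx": 44, "dy": -30},
  {"dx": 44, "dy": -30},
  {"dx": 44, "dy": -30},
  {"dx": 44, "dy": -30},
], grip=56, newtons=50)

```text
schema error: expected keys dx, dy, dz, ax, ay, az
```

Request:
drive_tool([
  {"dx": 44, "dy": -30, "dz": 10},
  {"dx": 44, "dy": -30, "dz": 10},
  {"dx": 44, "dy": -30, "dz": 10},
  {"dx": 44, "dy": -30, "dz": 10, "az": 0.1},
  {"az": 0.1, "dz": 10},
])

```text
schema error: expected keys dx, dy, dz, ax, ay, az
```

```bash
python3 - <<'E'
from h import *
o=bot.observe();print(o['clock'],o['ee_pos'],o['qpos'].round(2) if hasattr(o['qpos'],'round') else o['qpos'],o['finger_gap'])
s=go((.5475,-.137),.105,13.3)
E
```

```text
0.4 [ 0.26966515 -0.59133348  0.25015455] [ 1.41  0.5  -0.43  1.55  0.22  1.14 -0.21] 0.08566510996190647
dx 441 dy -298 dz 145 az 0.196
```

All six keys are needed in each row.

Request:
drive_tool([
  {"dx": 44, "dy": -30, "dz": 0, "ax": 0, "ay": 0, "az": 0},
  {"dx": 44, "dy": -30, "dz": 0, "ax": 0, "ay": 0, "az": 0},
  {"dx": 44, "dy": -30, "dz": 0, "ax": 0, "ay": 0, "az": 0},
  {"dx": 44, "dy": -30, "dz": 0, "ax": 0, "ay": 0, "az": 0},
  {"dx": 44, "dy": -30, "dz": 0, "ax": 0, "ay": 0, "az": 0},
], grip=56, newtons=50)

```text
clock: 1.02
ee_pos: [0.4084, -0.3622, 0.2506]
eef_rot: [0.0, 0.977, 0.212, 0.0]
wrist_force: [0.8, -0.3, 0.5]
finger_gap: 0.056
grip_force: 0.0
```

Request:
drive_tool([
  {"dx": 44, "dy": -30, "dz": 10, "ax": 0, "ay": 0, "az": 0},
  {"dx": 44, "dy": -30, "dz": 10, "ax": 0, "ay": 0, "az": 0},
  {"dx": 44, "dy": -30, "dz": 10, "ax": 0, "ay": 0, "az": 0},
  {"dx": 44, "dy": -30, "dz": 10, "ax": 0, "ay": 0, "az": 0.1},
  {"dx": 0, "dy": 0, "dz": 10, "ax": 0, "ay": 0, "az": 0.1},
])

```text
clock: 1.65
ee_pos: [0.5207, -0.1755, 0.2006]
eef_rot: [-0.001, 0.993, 0.116, 0.001]
wrist_force: [-0.4, -1.0, 0.1]
finger_gap: 0.0563
grip_force: 0.0
```

```bash
python3 - <<'E'
from h import *
o=bot.observe();print(o['clock'],o['ee_pos'],np.round(o['qpos'],2),o['finger_gap'])
s=go((.5475,-.137),.105,13.3)
E
```

```text
1.65 [ 0.52072717 -0.17552066  0.20064755] [ 0.73  0.4  -0.56  1.85  0.25  0.96 -1.28] 0.056312477542380245
dx 35 dy -31 dz 96 az 0.001
```

Request:
drive_tool([
  {"dx": 35, "dy": -31, "dz": 10, "ax": 0, "ay": 0, "az": 0},
  {"dx": 0, "dy": 0, "dz": 40, "ax": 0, "ay": 0, "az": 0},
  {"dx": 0, "dy": 0, "dz": 30, "ax": 0, "ay": 0, "az": 0},
  {"dx": 0, "dy": 0, "dz": 16, "ax": 0, "ay": 0, "az": 0},
  {"dx": 0, "dy": 0, "dz": 0, "ax": 0, "ay": 0, "az": 0},
])

```text
clock: 2.28
ee_pos: [0.5445, -0.1433, 0.1036]
eef_rot: [-0.0, 0.994, 0.114, -0.001]
wrist_force: [-0.1, 0.0, 1.0]
finger_gap: 0.0561
grip_force: 0.0
```

Request:
drive_tool([
  {"dx": 0, "dy": 0, "dz": 0, "ax": 0, "ay": 0, "az": 0},
  {"dx": 0, "dy": 0, "dz": 0, "ax": 0, "ay": 0, "az": 0},
  {"dx": 0, "dy": 0, "dz": 0, "ax": 0, "ay": 0, "az": 0},
  {"dx": 0, "dy": 0, "dz": 0, "ax": 0, "ay": 0, "az": 0},
  {"dx": 0, "dy": 0, "dz": -20, "ax": 0, "ay": 0, "az": 0},
], grip=20)

```text
clock: 2.9
ee_pos: [0.5434, -0.1434, 0.1237]
eef_rot: [-0.0, 0.994, 0.114, -0.002]
wrist_force: [-0.4, -0.4, -3.7]
finger_gap: 0.0348
grip_force: 50.6
```

```bash
python3 - <<'E'
from h import *
o=bot.observe();print(o['ee_pos'])
s=go(world((.07,.11)),.125,7.5);s=go(s[:2],.034,7.5,s)
E
```

```text
[ 0.54344759 -0.14339205  0.1237275 ]
dx 107 dy -195 dz -1 az 0.097
dx 0 dy 0 dz 91 az -0.000
```

Request:
drive_tool([
  {"dx": 0, "dy": 0, "dz": -20, "ax": 0, "ay": 0, "az": 0},
  {"dx": 21, "dy": -39, "dz": 0, "ax": 0, "ay": 0, "az": 0},
  {"dx": 21, "dy": -39, "dz": 0, "ax": 0, "ay": 0, "az": 0},
  {"dx": 21, "dy": -39, "dz": 0, "ax": 0, "ay": 0, "az": 0},
  {"dx": 21, "dy": -39, "dz": 0, "ax": 0, "ay": 0, "az": 0},
])

```text
clock: 3.52
ee_pos: [0.5923, 0.0285, 0.1458]
eef_rot: [0.0, 0.994, 0.113, 0.001]
wrist_force: [0.7, -0.4, -3.5]
finger_gap: 0.0353
grip_force: 50.7
```

Request:
drive_tool([
  {"dx": 21, "dy": -39, "dz": 0, "ax": 0, "ay": 0, "az": 0},
  {"dx": 0, "dy": 0, "dz": 0, "ax": 0, "ay": 0, "az": 0.1},
  {"dx": 0, "dy": 0, "dz": 40, "ax": 0, "ay": 0, "az": 0},
  {"dx": 0, "dy": 0, "dz": 30, "ax": 0, "ay": 0, "az": 0},
  {"dx": 0, "dy": 0, "dz": 10, "ax": 0, "ay": 0, "az": 0},
])

```text
clock: 4.15
ee_pos: [0.6023, 0.0697, 0.0634]
eef_rot: [0.0, 0.998, 0.064, -0.001]
wrist_force: [-0.2, 0.4, -3.1]
finger_gap: 0.035
grip_force: 50.8
```

```bash
python3 - <<'E'
from h import *
o=bot.observe();print(o['ee_pos'],o['finger_gap'],totray(o['ee_pos']),np.round(o['qpos'],2))
go(world((.07,.11)),.033,7.5)
E
```

```text
[0.60228044 0.06970556 0.06342573] 0.03500344631188137 [0.06821399 0.10919157] [ 0.19  0.68 -0.48  1.78  0.42  0.79 -1.94]
dx 2 dy -1 dz 30 az -0.003
```

Request:
drive_tool([
  {"dx": 2, "dy": 0, "dz": 15, "ax": 0, "ay": 0, "az": 0},
  {"dx": 0, "dy": 0, "dz": 9, "ax": 0, "ay": 0, "az": 0},
  {"dx": 0, "dy": 0, "dz": 4, "ax": 0, "ay": 0, "az": 0},
  {"dx": 0, "dy": 0, "dz": 2, "ax": 0, "ay": 0, "az": 0},
  {"dx": 0, "dy": 0, "dz": 1, "ax": 0, "ay": 0, "az": 0},
])

```text
clock: 4.78
ee_pos: [0.6056, 0.0707, 0.0338]
eef_rot: [0.0, 0.998, 0.064, 0.0]
wrist_force: [-1.9, -0.2, 4.4]
finger_gap: 0.0354
grip_force: 51.9
```

Contact with the floor; release and go up, then look.

Request:
drive_tool([
  {"dx": 0, "dy": 0, "dz": 0, "ax": 0, "ay": 0, "az": 0},
  {"dx": 0, "dy": 0, "dz": 0, "ax": 0, "ay": 0, "az": 0},
  {"dx": 0, "dy": 0, "dz": -15, "ax": 0, "ay": 0, "az": 0},
  {"dx": 0, "dy": 0, "dz": -50, "ax": 0, "ay": 0, "az": 0},
  {"dx": 0, "dy": 0, "dz": -50, "ax": 0, "ay": 0, "az": 0},
], grip=54)

```text
clock: 5.4
ee_pos: [0.6052, 0.0708, 0.1504]
eef_rot: [-0.0, 0.998, 0.064, 0.0]
wrist_force: [0.8, -0.2, 0.0]
finger_gap: 0.0542
grip_force: 0.0
```

```bash
python3 - <<'E'
from h import *
t=bot.grab_frame('top')
cv2.imwrite('pics/c1.png',cv2.resize(t[105:230,220:380,::-1],None,fx=5,fy=4.8 if 0 else 5,interpolation=cv2.INTER_CUBIC)[:600])
E
```

```text
(no output)
```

View pics/c1.png

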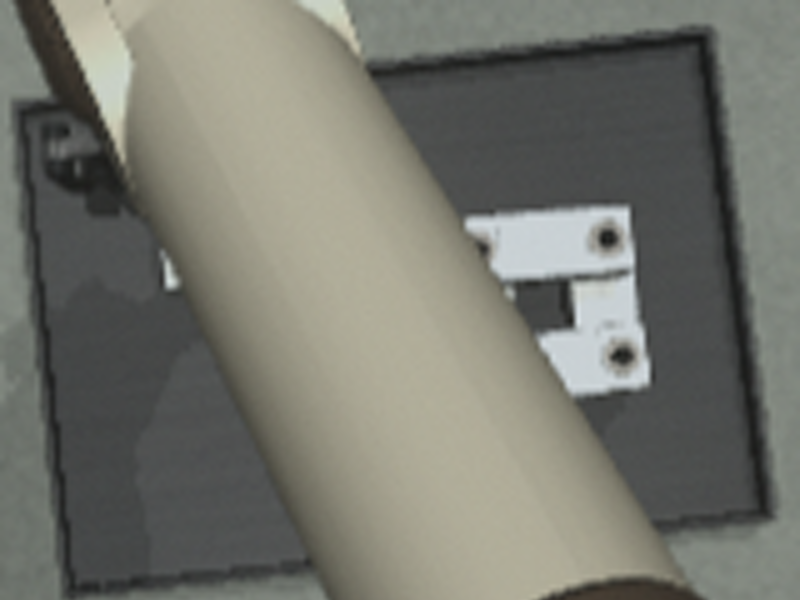

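The arm hides part of the view. The right-hand holes of the second layer, at crop (607,237) and (622,355), match their earlier pixels, so the heap is undisturbed. A bottom cap shows at crop x 573–637. Next is the near second-layer cap.

```bash
python3 - <<'E'
from h import *
s=go((.5162,-.1345),.15,7.3);s=go(s[:2],.068,-80.8,s)
P=lambda x,y:(105+y/5-.4,220+x/5-.4)
print(totray(ray('top',[P(573,305),P(637,300)],.041)).round(3))
E
```

```text
dx -119 dy 193 dz 8 az 0.001
dx 0 dy 0 dz 82 az 1.538
[[-0.008 -0.1  ]
 [-0.009 -0.137]]
```

Request:
drive_tool([
  {"dx": -24, "dy": 38, "dz": 0, "ax": 0, "ay": 0, "az": 0},
  {"dx": -24, "dy": 39, "dz": 0, "ax": 0, "ay": 0, "az": 0},
  {"dx": -24, "dy": 39, "dz": 0, "ax": 0, "ay": 0, "az": 0},
  {"dx": -24, "dy": 39, "dz": 0, "ax": 0, "ay": 0, "az": 0},
  {"dx": -23, "dy": 38, "dz": 0, "ax": 0, "ay": 0, "az": 0},
])

```text
clock: 6.08
ee_pos: [0.5116, -0.1375, 0.1495]
eef_rot: [0.0, 0.998, 0.064, 0.001]
wrist_force: [0.3, -0.5, 0.3]
finger_gap: 0.0543
grip_force: 0.0
```

Request:
drive_tool([
  {"dx": 0, "dy": 0, "dz": 0, "ax": 0, "ay": 0, "az": 0.155},
  {"dx": 0, "dy": 0, "dz": 0, "ax": 0, "ay": 0, "az": 0.155},
  {"dx": 0, "dy": 0, "dz": 0, "ax": 0, "ay": 0, "az": 0.155},
  {"dx": 0, "dy": 0, "dz": 0, "ax": 0, "ay": 0, "az": 0.155},
  {"dx": 0, "dy": 0, "dz": 0, "ax": 0, "ay": 0, "az": 0.155},
])

```text
clock: 6.7
ee_pos: [0.5124, -0.1359, 0.1494]
eef_rot: [-0.0, 0.947, -0.32, 0.001]
wrist_force: [0.4, 0.2, 0.6]
finger_gap: 0.0539
grip_force: 0.0
```

```bash
python3 - <<'E'
from h import *
o=bot.observe();print(o['ee_pos'],np.round(o['qpos'],2))
s=go((.5162,-.1345),.068,-80.8)
E
```

```text
[ 0.51236772 -0.13589458  0.14941292] [ 0.5   0.41 -0.36  1.94  0.19  0.82 -2.18]
dx 2 dy -3 dz 81 az 0.758
```

The last joint falls towards its limit this way, so I'll turn the other way (yaw 99°).

Request:
drive_tool([
  {"dx": 2, "dy": -3, "dz": 0, "ax": 0, "ay": 0, "az": -0.17},
  {"dx": 0, "dy": 0, "dz": 0, "ax": 0, "ay": 0, "az": -0.17},
  {"dx": 0, "dy": 0, "dz": 0, "ax": 0, "ay": 0, "az": -0.17},
  {"dx": 0, "dy": 0, "dz": 0, "ax": 0, "ay": 0, "az": -0.17},
  {"dx": 0, "dy": 0, "dz": 0, "ax": 0, "ay": 0, "az": -0.17},
])

```text
clock: 7.32
ee_pos: [0.5157, -0.1348, 0.1494]
eef_rot: [0.0, 0.995, 0.104, 0.001]
wrist_force: [-0.4, 0.5, 0.9]
finger_gap: 0.0537
grip_force: 0.0
```

Request:
drive_tool([
  {"dx": 0, "dy": 0, "dz": 0, "ax": 0, "ay": 0, "az": -0.17},
  {"dx": 0, "dy": 0, "dz": 0, "ax": 0, "ay": 0, "az": -0.17},
  {"dx": 0, "dy": 0, "dz": 0, "ax": 0, "ay": 0, "az": -0.17},
  {"dx": 0, "dy": 0, "dz": 0, "ax": 0, "ay": 0, "az": -0.17},
  {"dx": 0, "dy": 0, "dz": 0, "ax": 0, "ay": 0, "az": -0.17},
])

```text
clock: 7.95
ee_pos: [0.5157, -0.1349, 0.1494]
eef_rot: [0.001, 0.863, 0.505, 0.0]
wrist_force: [0.1, 0.5, 0.8]
finger_gap: 0.0543
grip_force: 0.0
```

Request:
drive_tool([
  {"dx": 0, "dy": 0, "dz": 0, "ax": 0, "ay": 0, "az": -0.17},
  {"dx": 0, "dy": 0, "dz": 0, "ax": 0, "ay": 0, "az": -0.17},
  {"dx": 0, "dy": 0, "dz": 0, "ax": 0, "ay": 0, "az": -0.17},
  {"dx": 0, "dy": 0, "dz": 0, "ax": 0, "ay": 0, "az": -0.17},
  {"dx": 0, "dy": 0, "dz": 30, "ax": 0, "ay": 0, "az": 0},
])

```text
clock: 8.57
ee_pos: [0.5178, -0.1356, 0.1207]
eef_rot: [0.003, 0.647, 0.762, 0.001]
wrist_force: [-0.2, -0.3, -0.4]
finger_gap: 0.0539
grip_force: 0.0
```

```bash
python3 - <<'E'
from h import *
o=bot.observe();print(o['ee_pos'],np.round(o['qpos'],2))
s=go((.5162,-.1345),.068,99.2)
E
```

```text
[ 0.51775002 -0.13558669  0.12071012] [ 0.87  0.59 -0.86  1.94  0.58  0.87 -0.12]
dx 1 dy -1 dz 53 az 0.003
```

Request:
drive_tool([
  {"dx": 1, "dy": -1, "dz": 30, "ax": 0, "ay": 0, "az": 0},
  {"dx": 0, "dy": 0, "dz": 18, "ax": 0, "ay": 0, "az": 0},
  {"dx": 0, "dy": 0, "dz": 5, "ax": 0, "ay": 0, "az": 0},
  {"dx": 0, "dy": 0, "dz": 0, "ax": 0, "ay": 0, "az": 0},
  {"dx": 0, "dy": 0, "dz": 0, "ax": 0, "ay": 0, "az": 0},
])

```text
clock: 9.2
ee_pos: [0.515, -0.1341, 0.0663]
eef_rot: [0.001, 0.648, 0.762, 0.0]
wrist_force: [0.4, 1.0, 0.8]
finger_gap: 0.0538
grip_force: 0.0
```

Request:
drive_tool([
  {"dx": 0, "dy": 0, "dz": 0, "ax": 0, "ay": 0, "az": 0},
  {"dx": 0, "dy": 0, "dz": 0, "ax": 0, "ay": 0, "az": 0},
  {"dx": 0, "dy": 0, "dz": 0, "ax": 0, "ay": 0, "az": 0},
  {"dx": 0, "dy": 0, "dz": -30, "ax": 0, "ay": 0, "az": 0},
  {"dx": 0, "dy": 0, "dz": -30, "ax": 0, "ay": 0, "az": 0},
], grip=20)

```text
clock: 9.82
ee_pos: [0.5132, -0.1338, 0.1254]
eef_rot: [-0.001, 0.648, 0.762, -0.0]
wrist_force: [1.0, -0.2, -1.6]
finger_gap: 0.0355
grip_force: 50.8
```

```bash
python3 - <<'E'
from h import *
s=go(world((-.07,.11)),.12,99.2);s=go(s[:2],.034,7.5,s)
E
```

```text
dx 192 dy -17 dz 5 az 0.002
dx 0 dy 0 dz 86 az 1.600
```

Request:
drive_tool([
  {"dx": 40, "dy": -4, "dz": 0, "ax": 0, "ay": 0, "az": 0},
  {"dx": 40, "dy": -4, "dz": 0, "ax": 0, "ay": 0, "az": 0},
  {"dx": 40, "dy": -4, "dz": 0, "ax": 0, "ay": 0, "az": 0},
  {"dx": 40, "dy": -4, "dz": 0, "ax": 0, "ay": 0, "az": 0},
  {"dx": 34, "dy": 0, "dz": 0, "ax": 0, "ay": 0, "az": 0},
])

```text
clock: 10.45
ee_pos: [0.4657, 0.056, 0.125]
eef_rot: [-0.0, 0.647, 0.762, -0.001]
wrist_force: [0.5, -0.1, -3.8]
finger_gap: 0.0353
grip_force: 51.0
```

Request:
drive_tool([
  {"dx": 0, "dy": 0, "dz": 0, "ax": 0, "ay": 0, "az": 0.16},
  {"dx": 0, "dy": 0, "dz": 0, "ax": 0, "ay": 0, "az": 0.16},
  {"dx": 0, "dy": 0, "dz": 0, "ax": 0, "ay": 0, "az": 0.16},
  {"dx": 0, "dy": 0, "dz": 0, "ax": 0, "ay": 0, "az": 0.16},
  {"dx": 0, "dy": 0, "dz": 0, "ax": 0, "ay": 0, "az": 0.16},
])

```text
clock: 11.08
ee_pos: [0.4664, 0.0547, 0.125]
eef_rot: [-0.0, 0.894, 0.447, -0.001]
wrist_force: [0.0, 0.7, -2.9]
finger_gap: 0.0351
grip_force: 50.9
```

Request:
drive_tool([
  {"dx": 0, "dy": 0, "dz": 0, "ax": 0, "ay": 0, "az": 0.16},
  {"dx": 0, "dy": 0, "dz": 5, "ax": 0, "ay": 0, "az": 0.16},
  {"dx": 0, "dy": 0, "dz": 10, "ax": 0, "ay": 0, "az": 0.16},
  {"dx": 0, "dy": 0, "dz": 15, "ax": 0, "ay": 0, "az": 0.16},
  {"dx": 0, "dy": 0, "dz": 20, "ax": 0, "ay": 0, "az": 0.16},
])

```text
clock: 11.7
ee_pos: [0.4669, 0.0547, 0.0749]
eef_rot: [0.0, 0.998, 0.064, 0.0]
wrist_force: [0.1, 1.1, -3.4]
finger_gap: 0.035
grip_force: 50.9
```

```bash
python3 - <<'E'
from h import *
o=bot.observe();print(o['ee_pos'],np.round(o['qpos'],2))
go(world((-.07,.11)),.032,7.5)
E
```

```text
[0.46694297 0.05474496 0.07493483] [ 0.23  0.47 -0.48  2.12  0.37  0.63 -1.95]
dx -2 dy 2 dz 43 az -0.003
```

Request:
drive_tool([
  {"dx": -2, "dy": 2, "dz": 20, "ax": 0, "ay": 0, "az": 0},
  {"dx": 0, "dy": 0, "dz": 14, "ax": 0, "ay": 0, "az": 0},
  {"dx": 0, "dy": 0, "dz": 6, "ax": 0, "ay": 0, "az": 0},
  {"dx": 0, "dy": 0, "dz": 2, "ax": 0, "ay": 0, "az": 0},
  {"dx": 0, "dy": 0, "dz": 1, "ax": 0, "ay": 0, "az": 0},
])

```text
clock: 12.32
ee_pos: [0.4658, 0.0528, 0.0326]
eef_rot: [-0.0, 0.998, 0.066, 0.0]
wrist_force: [0.2, -0.5, -2.7]
finger_gap: 0.0351
grip_force: 50.8
```

Request:
drive_tool([
  {"dx": 0, "dy": 0, "dz": 1, "ax": 0, "ay": 0, "az": 0},
  {"dx": 0, "dy": 0, "dz": 1, "ax": 0, "ay": 0, "az": 0},
  {"dx": 0, "dy": 0, "dz": 0, "ax": 0, "ay": 0, "az": 0},
  {"dx": 0, "dy": 0, "dz": 0, "ax": 0, "ay": 0, "az": 0},
  {"dx": 0, "dy": 0, "dz": 0, "ax": 0, "ay": 0, "az": 0},
])

```text
clock: 12.95
ee_pos: [0.4654, 0.0526, 0.0304]
eef_rot: [0.0, 0.998, 0.066, 0.0]
wrist_force: [-0.0, 0.4, -2.9]
finger_gap: 0.0355
grip_force: 50.8
```

Request:
drive_tool([
  {"dx": 0, "dy": 0, "dz": 1, "ax": 0, "ay": 0, "az": 0},
  {"dx": 0, "dy": 0, "dz": 0, "ax": 0, "ay": 0, "az": 0},
  {"dx": 0, "dy": 0, "dz": 1, "ax": 0, "ay": 0, "az": 0},
  {"dx": 0, "dy": 0, "dz": 0, "ax": 0, "ay": 0, "az": 0},
  {"dx": 0, "dy": 0, "dz": 0, "ax": 0, "ay": 0, "az": 0},
])

```text
clock: 13.58
ee_pos: [0.4654, 0.0526, 0.0303]
eef_rot: [0.001, 0.998, 0.066, 0.0]
wrist_force: [-8.6, -1.5, 25.8]
finger_gap: 0.0353
grip_force: 54.5
```

Request:
drive_tool([
  {"dx": 0, "dy": 0, "dz": -1, "ax": 0, "ay": 0, "az": 0},
  {"dx": 0, "dy": 0, "dz": 0, "ax": 0, "ay": 0, "az": 0},
  {"dx": 0, "dy": 0, "dz": 0, "ax": 0, "ay": 0, "az": 0},
  {"dx": 0, "dy": 0, "dz": -30, "ax": 0, "ay": 0, "az": 0},
  {"dx": 0, "dy": 0, "dz": -50, "ax": 0, "ay": 0, "az": 0},
], grip=54)

```text
clock: 14.2
ee_pos: [0.4637, 0.0525, 0.1086]
eef_rot: [-0.0, 0.998, 0.066, -0.002]
wrist_force: [0.6, -1.0, -0.6]
finger_gap: 0.0538
grip_force: 0.0
```

Request:
drive_tool([
  {"dx": 0, "dy": 0, "dz": -10, "ax": 0, "ay": 0, "az": -0.16},
  {"dx": 0, "dy": 0, "dz": 0, "ax": 0, "ay": 0, "az": -0.16},
  {"dx": 0, "dy": 0, "dz": 0, "ax": 0, "ay": 0, "az": -0.16},
  {"dx": 0, "dy": 0, "dz": 0, "ax": 0, "ay": 0, "az": -0.16},
  {"dx": 0, "dy": 0, "dz": 0, "ax": 0, "ay": 0, "az": -0.16},
])

```text
clock: 14.82
ee_pos: [0.4652, 0.0526, 0.1191]
eef_rot: [-0.0, 0.892, 0.452, -0.0]
wrist_force: [-0.6, 0.1, -0.5]
finger_gap: 0.054
grip_force: 0.0
```

Request:
drive_tool([
  {"dx": 0, "dy": 0, "dz": 0, "ax": 0, "ay": 0, "az": -0.16},
  {"dx": 0, "dy": 0, "dz": 0, "ax": 0, "ay": 0, "az": -0.16},
  {"dx": 0, "dy": 0, "dz": 0, "ax": 0, "ay": 0, "az": -0.16},
  {"dx": 0, "dy": 0, "dz": 0, "ax": 0, "ay": 0, "az": -0.14},
  {"dx": 0, "dy": 0, "dz": 0, "ax": 0, "ay": 0, "az": -0.14},
])

```text
clock: 15.45
ee_pos: [0.4652, 0.0525, 0.1191]
eef_rot: [-0.0, 0.661, 0.75, -0.0]
wrist_force: [0.4, 0.1, -0.1]
finger_gap: 0.0541
grip_force: 0.0
```

```bash
python3 - <<'E'
from h import *
o=bot.observe();print(o['clock'],o['ee_pos'],np.round(o['qpos'],2),o['finger_gap'])
s=go((.5836,-.1245),.067,96.8)
t=bot.grab_frame('top')
cv2.imwrite('pics/c2.png',cv2.resize(t[105:225,220:380,::-1],None,fx=5,fy=5,interpolation=cv2.INTER_CUBIC))
E
```

```text
15.45 [0.46520039 0.05254877 0.11907281] [ 0.58  0.5  -0.9   2.09  0.55  0.8  -0.53] 0.054074800099821886
dx -191 dy 95 dz 52 az 0.008
```

View pics/c2.png

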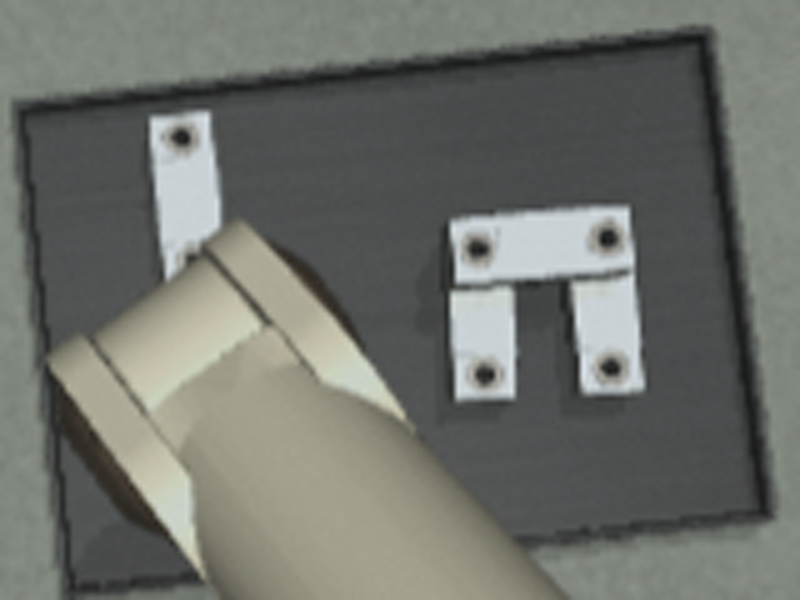

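The view shows cap5 flat at the top left (holes (181,137) and (190,255)), and the third cap undisturbed on the bottom pair (holes (479,247) and (607,237)). The bottom caps' near holes are at (484,374) and (610,368).

Request:
drive_tool([
  {"dx": -40, "dy": 20, "dz": 0, "ax": 0, "ay": 0, "az": 0},
  {"dx": -40, "dy": 20, "dz": 0, "ax": 0, "ay": 0, "az": 0},
  {"dx": -40, "dy": 20, "dz": 0, "ax": 0, "ay": 0, "az": 0},
  {"dx": -40, "dy": 20, "dz": 0, "ax": 0, "ay": 0, "az": 0},
  {"dx": -30, "dy": 15, "dz": 0, "ax": 0, "ay": 0, "az": 0},
])

```text
clock: 16.12
ee_pos: [0.5835, -0.1267, 0.1188]
eef_rot: [-0.0, 0.664, 0.747, -0.0]
wrist_force: [0.4, 0.4, -0.1]
finger_gap: 0.054
grip_force: 0.0
```

```bash
python3 - <<'E'
from h import *
P=lambda x,y:(105+(y+.5)/5-.5,220+(x+.5)/5-.5)
c,y,l=holes('top',[P(479,247),P(607,237)],.077);print(c,y,l)
o=bot.observe();print(o['clock'],o['ee_pos'],np.round(o['qpos'],2))
s=go(c,.067,y)
print(totray(ray('top',[P(484,374),P(610,368),P(450,290),P(456,400),P(516,287),P(516,398),P(573,285),P(582,394),P(637,278),P(645,388)],.041)).round(3))
E
```

```text
[ 0.58384109 -0.12459805] 96.122334094916 0.07107594770612172
16.125 [ 0.58345657 -0.1266689   0.11882641] [ 0.76  0.68 -0.82  1.78  0.6   0.95 -0.19]
dx 2 dy 1 dz 52 az 0.011
[[-0.042 -0.045]
 [-0.046 -0.117]
 [ 0.008 -0.031]
 [-0.055 -0.028]
 [ 0.005 -0.069]
 [-0.057 -0.062]
 [ 0.003 -0.101]
 [-0.059 -0.099]
 [ 0.003 -0.138]
 [-0.059 -0.135]]
```

Request:
drive_tool([
  {"dx": 2, "dy": 1, "dz": 30, "ax": 0, "ay": 0, "az": 0.01},
  {"dx": 0, "dy": 0, "dz": 16, "ax": 0, "ay": 0, "az": 0},
  {"dx": 0, "dy": 0, "dz": 6, "ax": 0, "ay": 0, "az": 0},
  {"dx": 0, "dy": 0, "dz": 0, "ax": 0, "ay": 0, "az": 0},
  {"dx": 0, "dy": 0, "dz": 0, "ax": 0, "ay": 0, "az": 0},
])

```text
clock: 16.75
ee_pos: [0.5841, -0.122, 0.0682]
eef_rot: [0.001, 0.666, 0.746, 0.0]
wrist_force: [0.7, -0.4, -0.4]
finger_gap: 0.0536
grip_force: 0.0
```

Request:
drive_tool([
  {"dx": 0, "dy": 0, "dz": 0, "ax": 0, "ay": 0, "az": 0},
  {"dx": 0, "dy": 0, "dz": 0, "ax": 0, "ay": 0, "az": 0},
  {"dx": 0, "dy": 0, "dz": 0, "ax": 0, "ay": 0, "az": 0},
  {"dx": 0, "dy": 0, "dz": -30, "ax": 0, "ay": 0, "az": 0},
  {"dx": 0, "dy": 0, "dz": -30, "ax": 0, "ay": 0, "az": 0},
], grip=20)

```text
clock: 17.38
ee_pos: [0.5827, -0.1223, 0.1272]
eef_rot: [-0.001, 0.666, 0.746, -0.0]
wrist_force: [0.7, -0.1, -1.6]
finger_gap: 0.0353
grip_force: 50.5
```

```bash
python3 - <<'E'
from h import *
o=bot.observe();print(o['ee_pos'])
s=go(world((0,.018)),.12,96);s=go(s[:2],.034,7.5,s)
E
```

```text
[ 0.58265158 -0.1222504   0.12723056]
dx 96 dy -25 dz 7 az 0.007
dx 0 dy 0 dz 86 az 1.545
```

Request:
drive_tool([
  {"dx": 32, "dy": -8, "dz": 0, "ax": 0, "ay": 0, "az": 0},
  {"dx": 32, "dy": -8, "dz": 0, "ax": 0, "ay": 0, "az": 0},
  {"dx": 32, "dy": -9, "dz": 0, "ax": 0, "ay": 0, "az": 0},
  {"dx": 0, "dy": 0, "dz": 0, "ax": 0, "ay": 0, "az": 0.155},
  {"dx": 0, "dy": 0, "dz": 0, "ax": 0, "ay": 0, "az": 0.155},
])

```text
clock: 18.0
ee_pos: [0.5472, -0.0292, 0.127]
eef_rot: [-0.0, 0.775, 0.632, -0.0]
wrist_force: [1.2, -0.4, -2.1]
finger_gap: 0.035
grip_force: 50.6
```

Request:
drive_tool([
  {"dx": 0, "dy": 0, "dz": 0, "ax": 0, "ay": 0, "az": 0.155},
  {"dx": 0, "dy": 0, "dz": 0, "ax": 0, "ay": 0, "az": 0.155},
  {"dx": 0, "dy": 0, "dz": 0, "ax": 0, "ay": 0, "az": 0.155},
  {"dx": 0, "dy": 0, "dz": 0, "ax": 0, "ay": 0, "az": 0.155},
  {"dx": 0, "dy": 0, "dz": 0, "ax": 0, "ay": 0, "az": 0.155},
])

```text
clock: 18.62
ee_pos: [0.5473, -0.0297, 0.1269]
eef_rot: [-0.0, 0.956, 0.292, -0.0]
wrist_force: [0.2, 1.6, -2.2]
finger_gap: 0.0351
grip_force: 50.6
```

Request:
drive_tool([
  {"dx": 0, "dy": 0, "dz": 0, "ax": 0, "ay": 0, "az": 0.155},
  {"dx": 0, "dy": 0, "dz": 0, "ax": 0, "ay": 0, "az": 0.155},
  {"dx": 0, "dy": 0, "dz": 0, "ax": 0, "ay": 0, "az": 0.155},
  {"dx": 0, "dy": 0, "dz": 15, "ax": 0, "ay": 0, "az": 0},
  {"dx": 0, "dy": 0, "dz": 15, "ax": 0, "ay": 0, "az": 0},
])

```text
clock: 19.25
ee_pos: [0.5474, -0.0297, 0.0959]
eef_rot: [-0.0, 0.998, 0.068, -0.0]
wrist_force: [0.5, -0.1, -2.9]
finger_gap: 0.0352
grip_force: 50.6
```

```bash
python3 - <<'E'
from h import *
o=bot.observe();print(o['ee_pos'],np.round(o['qpos'],2))
go(world((0,.018)),.0315,7.5)
E
```

```text
[ 0.54737897 -0.02966954  0.09591737] [ 0.38  0.54 -0.47  1.92  0.35  0.76 -1.72]
dx -1 dy -0 dz 64 az 0.005
```

Request:
drive_tool([
  {"dx": -1, "dy": 0, "dz": 30, "ax": 0, "ay": 0, "az": 0},
  {"dx": 0, "dy": 0, "dz": 20, "ax": 0, "ay": 0, "az": 0},
  {"dx": 0, "dy": 0, "dz": 10, "ax": 0, "ay": 0, "az": 0},
  {"dx": 0, "dy": 0, "dz": 3, "ax": 0, "ay": 0, "az": 0},
  {"dx": 0, "dy": 0, "dz": 1, "ax": 0, "ay": 0, "az": 0},
])

```text
clock: 19.88
ee_pos: [0.5475, -0.0297, 0.0337]
eef_rot: [0.0, 0.998, 0.067, 0.0]
wrist_force: [-0.2, -0.6, -2.2]
finger_gap: 0.0352
grip_force: 50.6
```

Request:
drive_tool([
  {"dx": 0, "dy": 0, "dz": 0, "ax": 0, "ay": 0, "az": 0},
  {"dx": 0, "dy": 0, "dz": 0, "ax": 0, "ay": 0, "az": 0},
  {"dx": 0, "dy": 0, "dz": 0, "ax": 0, "ay": 0, "az": 0},
  {"dx": 0, "dy": 0, "dz": 0, "ax": 0, "ay": 0, "az": 0},
  {"dx": 0, "dy": 0, "dz": 0, "ax": 0, "ay": 0, "az": 0},
])

```text
clock: 20.5
ee_pos: [0.547, -0.0298, 0.0334]
eef_rot: [0.0, 0.998, 0.066, 0.0]
wrist_force: [-0.4, -0.4, -2.3]
finger_gap: 0.035
grip_force: 50.6
```

Request:
drive_tool([
  {"dx": 0, "dy": 0, "dz": 1, "ax": 0, "ay": 0, "az": 0},
  {"dx": 0, "dy": 0, "dz": 0, "ax": 0, "ay": 0, "az": 0},
  {"dx": 0, "dy": 0, "dz": 1, "ax": 0, "ay": 0, "az": 0},
  {"dx": 0, "dy": 0, "dz": 0, "ax": 0, "ay": 0, "az": 0},
  {"dx": 0, "dy": 0, "dz": 0, "ax": 0, "ay": 0, "az": 0},
])

```text
clock: 21.12
ee_pos: [0.547, -0.0298, 0.0323]
eef_rot: [0.0, 0.998, 0.066, 0.0]
wrist_force: [-3.1, 0.3, 9.5]
finger_gap: 0.0349
grip_force: 51.9
```

Request:
drive_tool([
  {"dx": 0, "dy": 0, "dz": -1, "ax": 0, "ay": 0, "az": 0},
  {"dx": 0, "dy": 0, "dz": 0, "ax": 0, "ay": 0, "az": 0},
  {"dx": 0, "dy": 0, "dz": 0, "ax": 0, "ay": 0, "az": 0},
  {"dx": 0, "dy": 0, "dz": -30, "ax": 0, "ay": 0, "az": 0},
  {"dx": 0, "dy": 0, "dz": -50, "ax": 0, "ay": 0, "az": 0},
], grip=50)

```text
clock: 21.75
ee_pos: [0.5453, -0.0297, 0.1114]
eef_rot: [-0.001, 0.998, 0.066, -0.002]
wrist_force: [0.9, 0.2, 0.1]
finger_gap: 0.0496
grip_force: 0.0
```

```bash
python3 - <<'E'
from h import *
o=bot.observe();print(o['ee_pos'],o['finger_gap'])
s=go(world((-.009,-.1185)),.032,5)
t=bot.grab_frame('top')
cv2.imwrite('pics/c3.png',cv2.resize(t[105:225,220:380,::-1],None,fx=5,fy=5,interpolation=cv2.INTER_CUBIC))
E
```

```text
[ 0.54525221 -0.02974438  0.11142308] 0.04961530154657975
dx -8 dy 137 dz 79 az 0.046
```

View pics/c3.png

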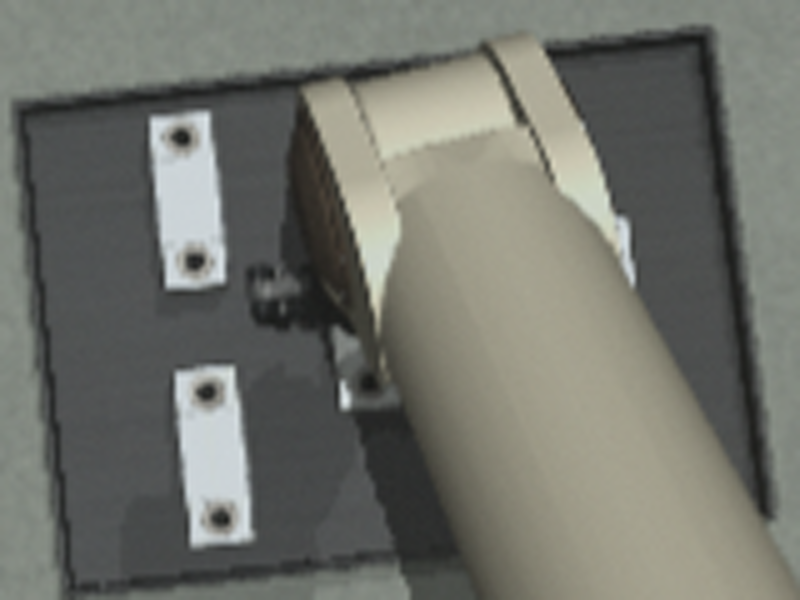

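Both left caps stand flat (holes (181,137)/(194,262) and (207,392)/(221,518)). The centre cap is under the hand at (368,385). The right bottom cap's far right edge shows at (628,217) to (636,285).

```bash
python3 - <<'E'
from h import *
P=lambda x,y:(105+(y+.5)/5-.5,220+(x+.5)/5-.5)
print(totray(ray('top',[P(628,217),P(636,285)],.041)).round(3))
E
```

```text
[[ 0.039 -0.137]
 [-0.001 -0.137]]
```

Request:
drive_tool([
  {"dx": -2, "dy": 34, "dz": 0, "ax": 0, "ay": 0, "az": 0.05},
  {"dx": -2, "dy": 34, "dz": 0, "ax": 0, "ay": 0, "az": 0},
  {"dx": 0, "dy": 34, "dz": 0, "ax": 0, "ay": 0, "az": 0},
  {"dx": 0, "dy": 34, "dz": 0, "ax": 0, "ay": 0, "az": 0},
  {"dx": 0, "dy": 0, "dz": 0, "ax": 0, "ay": 0, "az": 0},
], grip=56)

```text
clock: 22.42
ee_pos: [0.5555, -0.1698, 0.1119]
eef_rot: [0.001, 0.999, 0.039, -0.0]
wrist_force: [-0.1, -0.0, -0.0]
finger_gap: 0.056
grip_force: 0.0
```

```bash
python3 - <<'E'
from h import *
o=bot.observe();print(o['ee_pos'],o['finger_gap'],totray(o['ee_pos']))
s=go(world((-.009,-.1185)),.032,5)
E
```

```text
[ 0.55554489 -0.16984763  0.1119215 ] 0.05604081959768999 [-0.00958242 -0.12214727]
dx 0 dy -4 dz 80 az -0.010
```

Request:
drive_tool([
  {"dx": 0, "dy": -3, "dz": 30, "ax": 0, "ay": 0, "az": 0},
  {"dx": 0, "dy": 0, "dz": 30, "ax": 0, "ay": 0, "az": 0},
  {"dx": 0, "dy": 0, "dz": 16, "ax": 0, "ay": 0, "az": 0},
  {"dx": 0, "dy": 0, "dz": 4, "ax": 0, "ay": 0, "az": 0},
  {"dx": 0, "dy": 0, "dz": 0, "ax": 0, "ay": 0, "az": 0},
])

```text
clock: 23.05
ee_pos: [0.5562, -0.1623, 0.0327]
eef_rot: [0.0, 0.999, 0.042, 0.0]
wrist_force: [1.1, -1.0, -0.0]
finger_gap: 0.0559
grip_force: 0.0
```

Request:
drive_tool([
  {"dx": 0, "dy": 0, "dz": 0, "ax": 0, "ay": 0, "az": 0},
  {"dx": 0, "dy": 0, "dz": 0, "ax": 0, "ay": 0, "az": 0},
  {"dx": 0, "dy": 0, "dz": 0, "ax": 0, "ay": 0, "az": 0},
  {"dx": 0, "dy": 0, "dz": -20, "ax": 0, "ay": 0, "az": 0},
  {"dx": 0, "dy": 0, "dz": -20, "ax": 0, "ay": 0, "az": 0},
], grip=20)

```text
clock: 23.68
ee_pos: [0.5554, -0.1624, 0.0735]
eef_rot: [-0.0, 0.999, 0.041, -0.0]
wrist_force: [0.6, 0.5, -2.2]
finger_gap: 0.035
grip_force: 50.6
```

```bash
python3 - <<'E'
from h import *
o=bot.observe();print(o['ee_pos'],o['finger_gap'],totray(o['ee_pos']))
s=go(world((.07,-.11)),.032,7.5)
E
```

```text
[ 0.55542214 -0.16238109  0.07352393] 0.03504048598490265 [-0.00872336 -0.11472929]
dx 78 dy -9 dz 42 az -0.048
```

Request:
drive_tool([
  {"dx": 40, "dy": -4, "dz": 0, "ax": 0, "ay": 0, "az": 0},
  {"dx": 38, "dy": -5, "dz": 0, "ax": 0, "ay": 0, "az": -0.05},
  {"dx": 0, "dy": 0, "dz": 0, "ax": 0, "ay": 0, "az": 0},
  {"dx": 0, "dy": 0, "dz": 20, "ax": 0, "ay": 0, "az": 0},
  {"dx": 0, "dy": 0, "dz": 12, "ax": 0, "ay": 0, "az": 0},
])

```text
clock: 24.3
ee_pos: [0.6302, -0.1479, 0.0384]
eef_rot: [-0.0, 0.998, 0.066, -0.002]
wrist_force: [-0.4, -0.2, -2.1]
finger_gap: 0.0353
grip_force: 50.7
```

Request:
drive_tool([
  {"dx": 0, "dy": 0, "dz": 5, "ax": 0, "ay": 0, "az": 0},
  {"dx": 0, "dy": 0, "dz": 2, "ax": 0, "ay": 0, "az": 0},
  {"dx": 0, "dy": 0, "dz": 1, "ax": 0, "ay": 0, "az": 0},
  {"dx": 0, "dy": 0, "dz": 0, "ax": 0, "ay": 0, "az": 0},
  {"dx": 0, "dy": 0, "dz": 0, "ax": 0, "ay": 0, "az": 0},
])

```text
clock: 24.92
ee_pos: [0.6317, -0.1478, 0.0337]
eef_rot: [0.0, 0.998, 0.066, -0.001]
wrist_force: [-6.1, -0.3, 11.4]
finger_gap: 0.0352
grip_force: 52.3
```

Contact. Release, rise, and go to the last cap.

Request:
drive_tool([
  {"dx": 0, "dy": 0, "dz": -1, "ax": 0, "ay": 0, "az": 0},
  {"dx": 0, "dy": 0, "dz": 0, "ax": 0, "ay": 0, "az": 0},
  {"dx": 0, "dy": 0, "dz": 0, "ax": 0, "ay": 0, "az": 0},
  {"dx": 0, "dy": 0, "dz": -30, "ax": 0, "ay": 0, "az": 0},
  {"dx": 0, "dy": 0, "dz": -45, "ax": 0, "ay": 0, "az": 0},
], grip=54)

```text
clock: 25.55
ee_pos: [0.6311, -0.1469, 0.1071]
eef_rot: [-0.001, 0.998, 0.066, -0.002]
wrist_force: [0.5, -0.2, 1.0]
finger_gap: 0.054
grip_force: 0.0
```

```bash
python3 - <<'E'
from h import *
s=go(world((-.007,-.048)),.032,3)
E
```

```text
dx -75 dy -61 dz 75 az 0.081
```

Request:
drive_tool([
  {"dx": -25, "dy": -20, "dz": 0, "ax": 0, "ay": 0, "az": 0},
  {"dx": -25, "dy": -20, "dz": 0, "ax": 0, "ay": 0, "az": 0},
  {"dx": -25, "dy": -20, "dz": 0, "ax": 0, "ay": 0, "az": 0.08},
  {"dx": 0, "dy": 0, "dz": 15, "ax": 0, "ay": 0, "az": 0},
  {"dx": 0, "dy": 0, "dz": 0, "ax": 0, "ay": 0, "az": 0},
], grip=50)

```text
clock: 26.18
ee_pos: [0.55, -0.098, 0.0922]
eef_rot: [-0.0, 1.0, 0.027, -0.001]
wrist_force: [-0.3, -0.3, -0.2]
finger_gap: 0.0497
grip_force: 0.0
```

```bash
python3 - <<'E'
from h import *
o=bot.observe();print(o['ee_pos'],o['finger_gap'],totray(o['ee_pos']))
s=go(world((-.007,-.049)),.032,3)
t=bot.grab_frame('top');sd=bot.grab_frame('side')
cv2.imwrite('pics/c4.png',np.hstack([cv2.resize(t[105:225,220:380,::-1],None,fx=2.5,fy=2.5),cv2.resize(sd[110:230,180:340,::-1],None,fx=2.5,fy=2.5)]))
E
```

```text
[ 0.55004843 -0.09803713  0.09221434] 0.049650732126067 [-0.0055988  -0.05023698]
dx -1 dy -1 dz 60 az 0.001
```

View pics/c4.png

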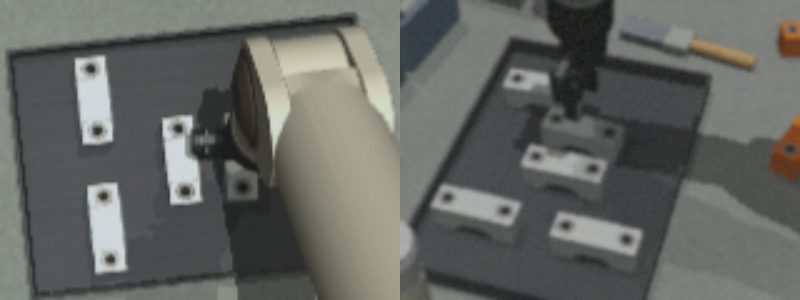

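The top half shows two left caps, a centre cap (holes (178,128)/(185,191)), and the last cap at x 226–258 under the hand. The side half shows its holes at (558,118)/(610,132); all the caps stand flat.

```bash
python3 - <<'E'
from h import *
S=lambda x,y:(110+(y+.5)/2.5-.5,180+(x-400+.5)/2.5-.5)
T=lambda x,y:(105+(y+.5)/2.5-.5,220+(x+.5)/2.5-.5)
for n,p in(('side',[S(610,132),S(558,118)]),('side',[S(598,169),S(536,156)]),('top',[T(178,128),T(185,191)]),):
    c,y,l=holes(n,p,.041);print(totray(c).round(4),y,l)
print(totray(ray('top',[T(226,188),T(258,188),T(242,187)],.041)))
E
```

```text
[-0.0091 -0.0514] -176.7541843100368 0.07045554748898411
[-0.0082  0.0162] -171.7855291459198 0.0787795256254849
[-0.004   0.0194] 7.550243252607665 0.0723121662741925
[[-0.04156881 -0.02718995]
 [-0.04533798 -0.06325613]
 [-0.04232375 -0.04534821]]
```

Request:
drive_tool([
  {"dx": -2, "dy": -1, "dz": 25, "ax": 0, "ay": 0, "az": 0},
  {"dx": 0, "dy": 0, "dz": 20, "ax": 0, "ay": 0, "az": 0},
  {"dx": 0, "dy": 0, "dz": 11, "ax": 0, "ay": 0, "az": 0},
  {"dx": 0, "dy": 0, "dz": 4, "ax": 0, "ay": 0, "az": 0},
  {"dx": 0, "dy": 0, "dz": 0, "ax": 0, "ay": 0, "az": 0},
])

```text
clock: 26.9
ee_pos: [0.5485, -0.0967, 0.0333]
eef_rot: [-0.0, 1.0, 0.026, 0.0]
wrist_force: [-0.1, -0.4, 1.4]
finger_gap: 0.0499
grip_force: 0.0
```

Request:
drive_tool([
  {"dx": 0, "dy": 0, "dz": 0, "ax": 0, "ay": 0, "az": 0},
  {"dx": 0, "dy": 0, "dz": 0, "ax": 0, "ay": 0, "az": 0},
  {"dx": 0, "dy": 0, "dz": 0, "ax": 0, "ay": 0, "az": 0},
  {"dx": 0, "dy": 0, "dz": -20, "ax": 0, "ay": 0, "az": 0},
  {"dx": 0, "dy": 0, "dz": -30, "ax": 0, "ay": 0, "az": 0},
], grip=20)

```text
clock: 27.52
ee_pos: [0.5468, -0.0966, 0.0835]
eef_rot: [-0.0, 1.0, 0.026, -0.002]
wrist_force: [0.3, -0.1, -3.0]
finger_gap: 0.0355
grip_force: 50.8
```

```bash
python3 - <<'E'
from h import *
o=bot.observe();print(o['ee_pos'],o['finger_gap'],totray(o['ee_pos']))
s=go(world((-.07,-.11)),.032,7.5)
E
```

```text
[ 0.54681536 -0.09655686  0.08345796] 0.035543696625020896 [-0.00860943 -0.04834486]
dx -56 dy 66 dz 51 az -0.078
```

Request:
drive_tool([
  {"dx": -28, "dy": 33, "dz": 0, "ax": 0, "ay": 0, "az": 0},
  {"dx": -28, "dy": 33, "dz": 0, "ax": 0, "ay": 0, "az": -0.08},
  {"dx": 0, "dy": 0, "dz": 5, "ax": 0, "ay": 0, "az": 0},
  {"dx": 0, "dy": 0, "dz": 25, "ax": 0, "ay": 0, "az": 0},
  {"dx": 0, "dy": 0, "dz": 12, "ax": 0, "ay": 0, "az": 0},
])

```text
clock: 28.15
ee_pos: [0.4954, -0.1651, 0.0408]
eef_rot: [-0.0, 0.998, 0.066, -0.001]
wrist_force: [-0.9, 0.6, -2.7]
finger_gap: 0.035
grip_force: 50.8
```

Request:
drive_tool([
  {"dx": 0, "dy": 0, "dz": 5, "ax": 0, "ay": 0, "az": 0},
  {"dx": 0, "dy": 0, "dz": 2, "ax": 0, "ay": 0, "az": 0},
  {"dx": 0, "dy": 0, "dz": 1, "ax": 0, "ay": 0, "az": 0},
  {"dx": 0, "dy": 0, "dz": 0, "ax": 0, "ay": 0, "az": 0},
  {"dx": 0, "dy": 0, "dz": 0, "ax": 0, "ay": 0, "az": 0},
])

```text
clock: 28.78
ee_pos: [0.4963, -0.1653, 0.0341]
eef_rot: [0.0, 0.998, 0.067, 0.0]
wrist_force: [-3.2, 3.0, 5.7]
finger_gap: 0.0352
grip_force: 51.9
```

Request:
drive_tool([
  {"dx": 0, "dy": 0, "dz": -1, "ax": 0, "ay": 0, "az": 0},
  {"dx": 0, "dy": 0, "dz": 0, "ax": 0, "ay": 0, "az": 0},
  {"dx": 0, "dy": 0, "dz": 0, "ax": 0, "ay": 0, "az": 0},
  {"dx": 0, "dy": 0, "dz": -30, "ax": 0, "ay": 0, "az": 0},
  {"dx": 0, "dy": 0, "dz": -50, "ax": 0, "ay": 0, "az": 0},
], grip=54)

```text
clock: 29.4
ee_pos: [0.4944, -0.1652, 0.1136]
eef_rot: [-0.001, 0.998, 0.066, -0.002]
wrist_force: [1.2, -0.7, 1.0]
finger_gap: 0.0535
grip_force: 0.0
```

Request:
drive_tool([
  {"dx": 0, "dy": 0, "dz": -50, "ax": 0, "ay": 0, "az": 0},
  {"dx": 0, "dy": 0, "dz": -50, "ax": 0, "ay": 0, "az": 0},
  {"dx": -10, "dy": 50, "dz": 0, "ax": 0, "ay": 0, "az": 0},
  {"dx": -10, "dy": 50, "dz": 0, "ax": 0, "ay": 0, "az": 0},
  {"dx": -10, "dy": 50, "dz": 0, "ax": 0, "ay": 0, "az": 0},
])

```text
clock: 30.02
ee_pos: [0.4858, -0.3199, 0.2147]
eef_rot: [0.0, 0.998, 0.066, 0.0]
wrist_force: [0.9, -0.2, 0.0]
finger_gap: 0.0539
grip_force: 0.0
```

Request:
drive_tool([
  {"dx": -20, "dy": 50, "dz": 0, "ax": 0, "ay": 0, "az": 0},
  {"dx": -20, "dy": 50, "dz": 0, "ax": 0, "ay": 0, "az": 0},
  {"dx": -20, "dy": 50, "dz": 0, "ax": 0, "ay": 0, "az": 0},
  {"dx": 0, "dy": 0, "dz": 0, "ax": 0, "ay": 0, "az": 0},
  {"dx": 0, "dy": 0, "dz": 0, "ax": 0, "ay": 0, "az": 0},
])

```text
clock: 30.65
ee_pos: [0.4463, -0.4745, 0.2138]
eef_rot: [-0.001, 0.998, 0.066, 0.0]
wrist_force: [0.3, -0.1, -0.5]
finger_gap: 0.054
grip_force: 0.0
```

```bash
python3 - <<'E'
from h import *
t=bot.grab_frame('top');sd=bot.grab_frame('side')
cv2.imwrite('pics/c5.png',np.hstack([cv2.resize(t[90:250,170:410,::-1],(400,267)),cv2.resize(sd[90:250,150:390,::-1],(400,267))]))
cv2.imwrite('full.png',t[:,:,::-1])
for q,h in(('cap1',.005),('barrel',0),('spray_can',0),('piston',0),('jar',0),('brush',0)):
  for d in bot.tip_of('top',q)[:8]:
    p=ray('top',[d['position']],h)[0];print(q,d['score'],p.round(3),totray(p).round(3))
E
```

```text
cap1 0.9 [ 0.545 -0.016  0.005] [-0.     0.031]
cap1 0.86 [ 0.293 -0.208  0.005] [-0.275 -0.126]
cap1 0.78 [0.61  0.072 0.005] [0.076 0.111]
cap1 0.76 [ 0.21  -0.346  0.005] [-0.375 -0.251]
cap1 0.71 [ 0.493 -0.167  0.005] [-0.071 -0.111]
cap1 0.69 [0.455 0.049 0.005] [-0.08   0.108]
cap1 0.62 [ 0.623 -0.147  0.005] [ 0.06  -0.109]
barrel 0.74 [0.448 0.229 0.   ] [-0.064  0.288]
spray_can 0.77 [0.612 0.243 0.   ] [0.101 0.279]
piston 0.64 [ 0.702 -0.34   0.   ] [ 0.113 -0.31 ]
jar 0.93 [0.552 0.475 0.   ] [0.072 0.518]
brush 0.68 [ 0.494 -0.336  0.   ] [-0.092 -0.279]
brush 0.48 [ 0.632 -0.141  0.   ] [ 0.07  -0.103]
```

View pics/c5.png

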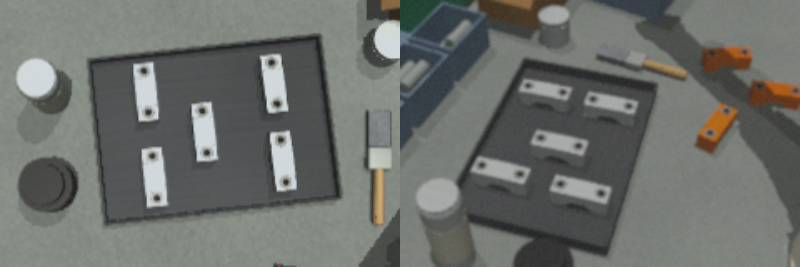

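The five caps stand flat in a five-spot pattern, one in each quarter and one in the middle. The bystanders are where they were.

```bash
python3 -c "
from rig import bot
print(bot.hand_in())"
```

```text
the job is handed in; nothing more can be done
None
```

I spread the five caps flat across the tray, one in each quarter and one near the middle (about 20 mm left of centre), and handed the job in after about 31 s; the last pictures showed nothing else on the bench disturbed, but no verdict came back.

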